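Hang the peg bin back on its rail

ROBOT

A 6-joint arm with a two-finger parallel gripper is mounted at the origin on a cart in front of the work surface, level with it; the furniture and walls round the work are solid. World frame = base frame: x ahead of the robot, y to its left, z up, the work surface at z = 0. Lengths are in m, angles in degrees, forces in N, time in s.
With the tool pointing down it reaches from about 0.325 to 0.85 m from the base axis. Payload 4.4 kg.
Tool frame: the origin (TCP) lies between the finger pads; the fingertips stand 19 mm ahead of it and the grasp point (between the pads) is the TCP; z points along the fingers, y is the line along which they close (so a half turn about z gives the same grasp; the last joint's range is limited). The gripper opens to 94 mm and grips with 3 to 60 N. Pads are 16 mm wide; open, the fingers measure 119 mm over their backs; the gripper's body (75 mm by 177 mm) begins 78 mm behind the grasp point.
Start: joints at [64.315, 11.837, 88.321, -0, 79.842, -8.623], TCP at [0.169, 0.55, 0.224] pointing down, gripper open.
Joint ranges: [-156.59, 156.59], [-49.26, 127.26], [12.9, 141.05], [-63.56, 243.56], [4.71, 150.69], [-161.64, 161.64]. Speed limits (degrees/s): [159.86, 159.86, 180, 180, 180, 180].

INTERFACE

Orientations are given as [roll, pitch, yaw] about the fixed x, y, z axes, in that order (R = Rz(yaw) Ry(pitch) Rx(roll)).
In Python, from plant import monitor, viewer, job, spot_in, trace gives the robot as it stands.
- The arm moves only by the tool servo_tool, never from a script. Its argument "deltas" is a list of rows, each a list of 3 entries, a list of its own where there are three numbers: the shift along the tool's x, y, z in fractions of the full range, 1 being 50 cm, then the turn, a rotation vector about the tool's x, y, z in a scale on which 1.0 is 360 degrees, then the opening, from 0 (shut) to 1 (fully open). In form: [[[tx, ty, tz], [wx, wy, wz], claw], ...]. A call has 1 to 5 rows; each row is the pose to reach, as a shift and turn from the pose commanded when the call began, along the tool's axes at that moment; what a row does not reach only later rows make up. A row lasts 1/10 s, in which the tool goes at most 50 mm and 8.59 degrees, less where a joint would pass 70% of its speed; a pose out of reach is approached as far as the arm can. Shift and turn numbers lie between -1 and 1, and a call with a number outside is refused. A call with a gripper value outside its range is refused whole. The fingers move at their own pace and stop on an object; "force" is the grip in N (left out, the last holds). Time passes only in rows, so rows that repeat a pose let the fingers close. It gives the time, the measured TCP pose, the force, the opening and the grip force at its end, in the units of the state.
- monitor.observe(): the state, without advancing time (a new reading comes with each control period).
- viewer.capture(name): name is "side" or "top" or "wrist"; returns a dict with "image" (480x640x3 uint8, blue, green, red), "z_map" (480x640 float32, m along the optical axis (not along the pixel's ray), 0 where there is no reading), "fx", "fy", "cx", "cy" (pixels), "D" ([k1, k2, p1, p2, k3] as OpenCV has them; the pictures are not rectified), "R" (3x3) and "t" (3): a world point X has camera coordinates R X + t; the wrist camera has in their place "hand_eye" (4x4, takes a point from camera to tool coordinates, whose origin is the TCP and whose axes are the flange's). Camera axes: x right, y down, z forward; pixel columns grow to the right and rows downward; lengths in m; the calibration is good to about 2 mm. A picture is of the moment at which its call begins: read the wrist's pose just before it.
- job.finish_job(): hands the job in; it is judged then, once.
Trained networks look in a picture, given as the dict that the camera call returned (one of the last four; its "shot" number tells which), for a name from the list of things; names that differ only in an ending like _2 or _b are one class to them, and where a whole thing is asked for, a point or a joint stands for the part that bears it (a point fixed in the world has none). Each returns a list of dicts, best first, with "score" (0 to 1); they miss things now and then, are a little off and sometimes report something else, mostly with a low value. They report only what shows in the picture. A call takes as long as a camera call.
- spot_in(picture, query): "bbox" ([centre column, centre row, width, height] in pixels, round what is visible of it).
- trace(picture, query): "region" (480x640 bool, what is visible of it) and "bbox" ([centre column, centre row, width, height] in pixels, round what is visible of it).
The state is a dict: "t": time; "joint_positions": joint angles; "qd": joint speeds; "joint_torque": joint torques, N m; "ee_pos": TCP position; "ee_rot": TCP orientation; "wrist_force": force on the tool from outside, world axes, zero at the start; "torque": the same for the moment, N m; "grip_width": finger opening in m; "grip_force": force on a finger pad.
Only numpy, scipy, OpenCV 4.12 (cv2) and the standard library are available. Lean on these libraries where they do the work, as an engineer would, in place of code of your own. Each camera call takes 0.05 s, during which the arm holds its last target. There are 200 camera calls.

TASK

Put the loose blue bin with the yellow grip plate back in its place on the bin rail: take it by its grip plate, bring it into the narrow gap between the two bins that hang there and lower its hook behind the rail's top edge. A small locating tab stands on that edge somewhere in the gap; feel for it gently, sliding the bin lightly along the rail until the slot in its hook drops over the tab, and lower it by hand (do not drop it) until it sits fully home, then let go. Never force it: do not press the bin hard on the rail, do not shove or unhook the neighbouring bins, and leave the roll of tape and the sample cup that stand nearby alone.

Things in the scene. Friction and masses are not known exactly. Their poses are not given: they have to be found in the camera images.
- bin: Loose open blue bin on the bench, two bag pegs fixed in it, 0.13 to 0.25 kg. Origin: centre of the underside; x to its back (hook side), y left, z up. Body x -45 to 45, y -35 to 35 mm, 56 mm high, front only 34. Hook on the back: web x 45 to 57, y -31 to 31, z 53 to 56; lip hanging from its end, front face x 54, down to z 41, then flared 4 mm backward to z 34.
- bin_grip (a point): Grip point on the bin's yellow upright grip plate (bin frame x 41.5, y 0, z 85 mm). The plate is 9 mm thick (x 37 to 46), 40 wide (y), z 54 to 96: grip it across its thickness, fingers closing along the bin's x, from above; keep the fingertips above z 64 mm, the tab comes up to z 61 behind the plate. Axes as the bin's.
- bin_slot (a point): Centre of the slot in the hook's web, at its underside (bin frame x 49.5, y 0, z 53 mm). The slot is 10 mm wide (y -5 to 5) and spans the whole 9 mm between back wall (x 45) and lip (x 54), which takes the 4 mm rail plate. Home: this point is level with the rail edge. Axes as the bin's.
- bin_ribs (a point): Back faces of two stand-off ribs (8 mm wide at y +-30, z 2 to 14 mm) at the foot of the bin's back wall: bin frame x 48.5, z 8 mm. They bear on the rail plate; with them against it the lip has 1.5 mm play behind the plate. Axes as the bin's.
- stand: Grey steel bin stand, fixed, 316 mm wide: an upright rail plate on two posts behind its ends (y +-131 to 153 mm, to z 128). Origin at bench level under the middle of the plate's front face; x to the back, y left along the rail, z up. Plate: x 0 to 4 mm, z 45 to 115. Home, the bin's origin is at x -51 to -48, z 60 to 62 mm in this frame.
- rail_mid (a point): Middle of the plate's top edge, the rail (z 115 mm). A flat-topped steel tab, 8 mm wide, 4 thick, 8 high, is clamped on the edge within 12 mm left or right of this point; its place is not measured: feel for it or see it. Off it by more than 1 mm the bin's web lands on the tab, bin origin z 70; in line it sinks to z 62 or less. All stiff: 3 mm overtravel exceeds 30 N.
- rail_face (a point): Point on the plate's front face, where the bin's ribs bear when home height is near (stand frame x 0, y 0, z 80 mm). Axes as the stand's. A 1.5 mm cheek, 10 wide, hangs from the tab 5 mm down this face; bins clear it. The bin's lip passes over the tab while the bin's origin is above z 90 mm; its ribs then already face the plate.
- bin_l: Blue bin, shape and frame as bin, white grip plate, holds a spool of twist tie. Hangs loosely on the rail over its own tab (origin near x -0.050, z 0.060, y +0.087 or -0.087 +-3 mm in the stand's frame; left or right varies). Lifts off if pushed up.
- bin_r: Blue bin, shape and frame as bin, red grip plate, holds a chrome tally counter. Hangs loosely on the rail over its own tab (origin near x -0.050, z 0.060, y +0.087 or -0.087 +-3 mm in the stand's frame; left or right varies). Lifts off if pushed up.
- tape_clear: Roll of tan tape lying flat, 90 mm across, 48 mm high, to be left alone. Origin: centre of its underside.
- sample_cup_a: White sample cup with a red lid, 64 mm across, 58 mm high, to be left alone. Origin: centre of its underside.

How it is judged:
By the outcome, as a careful person would: the job done as asked, in the order asked, and still so for the second after the job is handed in, with the robot touching nothing.
It also fails if it takes over 58 s, if anything falls off the work surface, if the arm or the gripper's body presses on something with over 40 N, if the wrist force passes 120 N, or if a joint passes its speed limit or range.

## Working session

There is one attempt and no reset: what is moved stays moved. The work goes in short steps, Python scripts to look and compute and a tool call to move; the robot and the scene stay as the last step left them, time stands still between calls to the robot, and variables do not carry over. Pictures are saved under pics/ and viewed, at most 10 in all, crops included, and the job is handed in when it is done.

Besides the shell and the picture viewer there is one more tool, called after "Call:" as name([rows], argument=value, ...), one row to a line, values as JSON. servo_tool: Moves the arm, as the interface text tells. Its arguments: {"type":"object","properties":{"deltas":{"type":"array","items":{"type":"array"}},"force":{"type":"number"}},"required":["deltas"]}

```bash
mkdir -p pics; cat > h.py <<'E'
import numpy as np,cv2
from scipy.spatial.transform import Rotation as Ro
from plant import monitor,viewer,job,spot_in,trace
def cap(n):
    s=monitor.observe(); p=viewer.capture(n)
    if n=='wrist':
        T=np.eye(4);T[:3,:3]=Ro.from_euler('xyz',s['ee_rot'],degrees=True).as_matrix();T[:3,3]=s['ee_pos']
        p['M']=T@p['hand_eye']
    else:
        M=np.eye(4);M[:3,:3]=p['R'].T;M[:3,3]=-p['R'].T@p['t'];p['M']=M
    p['K']=np.array([[p['fx'],0,p['cx']],[0,p['fy'],p['cy']],[0,0,1.]])
    return p
def cloud(p,mask=None):
    z=p['z_map']; m=(z>0) if mask is None else mask&(z>0)
    v,u=np.nonzero(m); 
    n=cv2.undistortPoints(np.float64(np.c_[u,v])[:,None],p['K'],np.array(p['D'],float))[:,0]
    c=np.c_[n,np.ones(len(n))]*z[v,u][:,None]
    return c@p['M'][:3,:3].T+p['M'][:3,3],np.c_[u,v]
def proj(p,X):
    W=np.linalg.inv(p['M']); r,_=cv2.Rodrigues(W[:3,:3])
    return cv2.projectPoints(np.float64(X).reshape(-1,1,3),r,W[:3,3],p['K'],np.array(p['D'],float))[0][:,0]
E
python3 - <<'E'
from h import *
s=monitor.observe();print(s)
ims=[]
for n in ['top','side']:
    p=cap(n);print(n,p['M'].round(3).tolist(),p['fx'])
    for q in ['bin','bin_grip','stand','bin_l','bin_r','tape_clear','sample_cup_a']:
        r=trace(p,q)
        for d in r[:2]:
            c,_=cloud(p,d['region']); print(q,round(d['score'],2),np.round(d['bbox']),np.median(c,0).round(3) if len(c) else '',c.min(0).round(3),c.max(0).round(3))
    cv2.imwrite(f'pics/{n}0.png',p['image'])
E
```

```text
{'t': 0.0, 'joint_positions': array([ 6.43154539e+01,  1.18826198e+01,  8.84027172e+01,  1.12815532e-03,
        7.98402862e+01, -8.62076563e+00]), 'qd': array([-0.03549521, -0.03052253, -0.02687807, -0.01678921, -0.01921324,
       -0.09569529]), 'joint_torque': array([ 2.06081450e-05, -3.70887280e+01, -2.81413883e+01,  6.95978198e-02,
        3.63755878e-02, -1.56196888e-04]), 'ee_pos': array([0.16838349, 0.54901625, 0.22332413]), 'ee_rot': array([-1.79875962e+02, -1.99276007e-02,  1.62935998e+02]), 'wrist_force': array([-0.11261007, -0.3293127 ,  0.26425102]), 'torque': array([-0.00017252, -0.04469988, -0.00945395]), 'grip_force': 0.0, 'grip_width': 0.09412327106609031}
top [[-0.011, -0.976, 0.216, 0.269], [-1.0, 0.012, 0.002, -0.062], [-0.005, -0.216, -0.976, 1.339], [0.0, 0.0, 0.0, 1.0]] 616.0862483459346
bin 0.89 [449. 236.  45.  61.] [ 0.559 -0.301  0.101] [ 0.505 -0.365 -0.006] [ 0.639 -0.26   0.162]
bin 0.75 [243. 272.  44.  60.] [0.503 0.137 0.014] [ 0.442  0.089 -0.005] [0.56  0.186 0.101]
bin_grip 0.68 [244. 272.  42.  57.] [0.504 0.137 0.014] [ 0.442  0.089 -0.005] [0.55
[... 1064 characters left out ...]
d 0.69 [394. 285.  80. 153.] [ 0.618 -0.362  0.068] [ 0.531 -0.385 -0.004] [0.777 0.058 0.158]
bin_l 0.89 [267. 213.  48.  56.] [0.504 0.132 0.029] [ 0.44   0.08  -0.001] [0.584 0.263 0.098]
bin_l 0.67 [353. 245.  55.  57.] [ 0.591 -0.142  0.09 ] [ 0.534 -0.177 -0.001] [ 0.64  -0.091  0.159]
bin_r 0.89 [267. 213.  48.  56.] [0.504 0.132 0.029] [ 0.44   0.08  -0.001] [0.584 0.263 0.098]
bin_r 0.67 [353. 245.  55.  57.] [ 0.591 -0.142  0.09 ] [ 0.534 -0.177 -0.001] [ 0.64  -0.091  0.159]
tape_clear 0.84 [335. 189.  32.  30.] [0.709 0.156 0.032] [ 0.664  0.123 -0.004] [0.775 0.218 0.051]
sample_cup_a 0.63 [311. 366.  32.  41.] [ 0.395 -0.344  0.055] [ 0.366 -0.367 -0.001] [ 0.429 -0.263  0.061]
```

```bash
python3 - <<'E'
import cv2,numpy as np
a=cv2.imread('pics/top0.png')[120:360,180:520];b=cv2.imread('pics/side0.png')[160:400,220:460]
cv2.imwrite('pics/v1.png',np.hstack([cv2.resize(a,None,fx=1.35,fy=1.35,interpolation=2)[:324],cv2.resize(b,(324,324),interpolation=2)]))
E
```

```text
(no output)
```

View pics/v1.png

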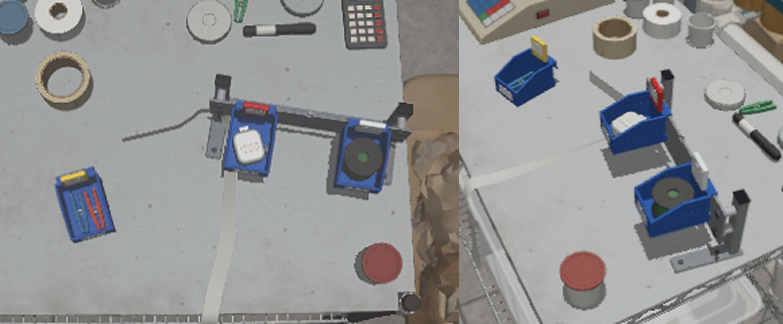

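The top view (left) shows the loose bin with the yellow plate at about (75,205) in the crop. The rail runs from (215,103) to (405,132), with the red-plate bin on the left, the white-plate bin on the right and a gap between them. The tape and cup are clear of the path. Next I'll measure the bin and stand poses.

```bash
cat >> h.py <<'E'
def hsv(p):return cv2.cvtColor(p['image'],cv2.COLOR_BGR2HSV)
def rect(P):
    (c,wh,a)=cv2.minAreaRect(np.float32(P[:,:2]*1000)); return np.array(c)/1000,np.round(wh,1),a
def yellow(p,lo,hi):
    H=hsv(p);m=(H[...,0]>18)&(H[...,0]<35)&(H[...,1]>120)&(H[...,2]>90)
    c,uv=cloud(p,m);k=np.all((c>lo)&(c<hi),1);return c[k],uv[k]
E
python3 - <<'E'
from h import *
for n in ['top','side']:
    p=cap(n)
    c,uv=yellow(p,[.4,.05,.05],[.62,.22,.13]);t=c[c[:,2]>np.percentile(c[:,2],95)-.012]
    print(n,'plate',len(c),rect(t),c.mean(0).round(3),np.percentile(t[:,2],[5,50,95]).round(3))
    c,uv=cloud(p);k=(c[:,2]>.12)&(c[:,2]<.17)&(c[:,0]>.5)&(c[:,0]<.75)&(c[:,1]>-.5)&(c[:,1]<0);d=c[k]
    # rail edge band
    H=hsv(p)[uv[k][:,1],uv[k][:,0]];
    for nm,mm in [('red',((H[:,0]<8)|(H[:,0]>172))&(H[:,1]>140)),('white',(H[:,1]<40)&(H[:,2]>170))]:
        if mm.sum()>5: print(nm,mm.sum(),rect(d[mm]),d[mm][:,2].max().round(3))
    k=(c[:,2]>.105)&(c[:,2]<.128)&(c[:,0]>.58)&(c[:,0]<.72)&(c[:,1]>-.42)&(c[:,1]<-.05)
    H=hsv(p)[uv[k][:,1],uv[k][:,0]];g=H[:,1]<60;d=c[k][g];
    if len(d)>20:
        l=cv2.fitLine(np.float32(d[:,:2]),cv2.DIST_HUBER,0,.002,.001).ravel();print('rail',len(d),l,np.degrees(np.arctan2(-l[0],l[1])),d.min(0),d.max(0))
E
```

```text
top plate 69 (array([0.53348914, 0.14486008]), array([ 8.4, 37.9]), 14.846403121948242) [0.533 0.145 0.096] [0.092 0.095 0.099]
red 62 (array([ 0.62317316, -0.13476669]), array([37.2,  8.2]), 79.31600952148438) 0.162
white 68 (array([ 0.59399207, -0.30862103]), array([37.8,  9. ]), 81.62763214111328) 0.164
rail 564 [ 0.14450087  0.9895047   0.6266953  -0.19068944] -8.308376 [ 0.58080726 -0.37861386  0.10508195] [ 0.68313471 -0.06691406  0.12799838]
side plate 83 (array([0.53264221, 0.13910638]), array([ 6.7, 36.3]), 13.736469268798828) [0.533 0.133 0.079] [0.087 0.093 0.097]
red 88 (array([ 0.62236414, -0.14152208]), array([39.7,  8. ]), 80.24020385742188) 0.159
white 68 (array([ 0.61403265, -0.22684247]), array([211.3,  12.7]), 77.6247329711914) 0.159
rail 575 [ 0.21079274  0.9775308   0.6277992  -0.26268628] -12.168812 [ 0.5801006  -0.38408249  0.10507706] [ 0.68510948 -0.06790282  0.12799999]
```

The manual's scale: shifts go in shares of 50 cm and turns go in shares of 360 degrees. Converting my numbers, -21 cm / 50 = -0.42, -16.8 cm / 50 = -0.336, 40 degrees / 360 = 0.1111.

Call:
servo_tool([
  [[-0.084, -0.052, 0], [0, 0, 0.0222], 1],
  [[-0.168, -0.104, 0], [0, 0, 0.0444], 1],
  [[-0.252, -0.156, 0], [0, 0, 0.0667], 1],
  [[-0.336, -0.208, 0], [0, 0, 0.0889], 1],
  [[-0.42, -0.26, 0], [0, 0, 0.1111], 1],
])

```text
t: 1.4
ee_pos: [0.3323, 0.3623, 0.2247]
ee_rot: [180.0, -0.0, 122.6]
wrist_force: [0.4, 0.2, -0.0]
grip_width: 0.0941
grip_force: 0.0
```

In the tool's units: -23.5 cm / 50 = -0.47, 1.4 cm / 50 = 0.028, 18.5 degrees / 360 = 0.0514.

Call:
servo_tool([
  [[-0.094, 0.014, 0], [0, 0, 0.0139], 1],
  [[-0.188, 0.028, 0], [0, 0, 0.0278], 1],
  [[-0.282, 0.042, 0], [0, 0, 0.0417], 1],
  [[-0.376, 0.056, 0], [0, 0, 0.0514], 1],
  [[-0.47, 0.07, 0], [0, 0, 0.0514], 1],
])

```text
t: 1.9
ee_pos: [0.4896, 0.1839, 0.2248]
ee_rot: [180.0, -0.0, 104.4]
wrist_force: [0.1, 1.1, -1.2]
grip_width: 0.0942
grip_force: 0.0
```

```bash
python3 - <<'E'
from h import *
s=monitor.observe();print(s['t'],s['ee_pos'],s['ee_rot'],s['joint_positions'].round(1))
p=cap('wrist');print(p['hand_eye'].round(3).tolist(),p['fx'])
cv2.imwrite('pics/w1.png',p['image'])
c,uv=yellow(p,[.4,.05,.05],[.62,.22,.13]);
if len(c):
    print(len(c),np.percentile(c[:,2],[2,50,98])); t=c[c[:,2]>np.percentile(c[:,2],95)-.008];print(rect(t),c.min(0),c.max(0))
E
```

```text
1.9 [0.48962985 0.18393983 0.22477847] [ 1.79950042e+02 -6.83884664e-03  1.04369207e+02] [11.1  5.5 95.6  0.  78.9 -3.3]
[[-0.001, -0.958, -0.288, 0.084], [1.0, -0.001, 0.0, 0.0], [-0.0, -0.288, 0.958, -0.162], [0.0, 0.0, 0.0, 1.0]] 432.85178776560105
429 [0.05822017 0.09734889 0.09882924]
(array([0.53598657, 0.14397855]), array([ 6.7, 40. ]), 17.114364624023438) [0.52731513 0.11681878 0.0566185 ] [0.55256913 0.16298195 0.09988847]
```

View pics/w1.png

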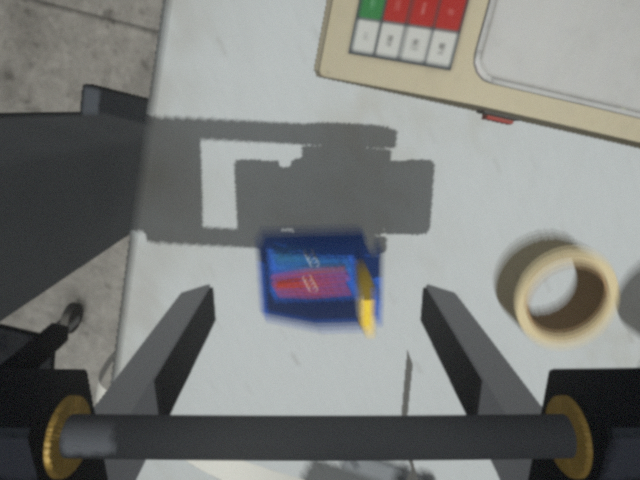

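The wrist view shows the bin at about (320,280) with the yellow plate at (368,300). It is blurred because the arm was still settling, so I'll repeat it now that the arm is still.

```bash
python3 - <<'E'
from h import *
for i in range(3):
    s=monitor.observe()
    p=cap('wrist')
    c,uv=yellow(p,[.4,.05,.05],[.62,.22,.13])
    t=c[c[:,2]>.092];print(s['ee_pos'].round(4),s['ee_rot'][2].round(2),len(c),np.percentile(c[:,2],[2,50,98]).round(4),rect(t))
H=hsv(p);c,uv=cloud(p);hh=H[uv[:,1],uv[:,0]]
k=(hh[:,0]>105)&(hh[:,0]<130)&(hh[:,1]>120)&(c[:,2]>.01)&(c[:,2]<.065)&(c[:,0]>.4)&(c[:,0]<.62)&(c[:,1]>.05)&(c[:,1]<.25)
print('blue',k.sum(),rect(c[k]),c[k][:,2].max())
E
```

```text
[0.4945 0.1784 0.2249] 104.1 663 [0.0625 0.0971 0.0988] (array([0.53423944, 0.14435469]), array([ 7.4, 38.1]), 15.608194351196289)
[0.492  0.1813 0.2248] 104.04 654 [0.0621 0.0972 0.0988] (array([0.53429987, 0.14441678]), array([ 7.6, 37.8]), 15.97860050201416)
[0.4901 0.1834 0.2245] 104.15 664 [0.0626 0.0971 0.0988] (array([0.53448853, 0.1439192 ]), array([ 7.5, 38.6]), 16.181171417236328)
blue 4460 (array([0.5015293, 0.1347554]), array([103.2,  69.9]), 15.698897361755371) 0.061916534438181514
```

In the tool's units: 7 cm / 50 = 0.14, -4.8 cm / 50 = -0.096, -1.2 degrees / 360 = -0.0033.

Call:
servo_tool([
  [[-0.048, 0.032, 0.04], [0, 0, -0.0033], 1],
  [[-0.096, 0.066, 0.09], [0, 0, -0.0033], 1],
  [[-0.096, 0.066, 0.14], [0, 0, -0.0033], 1],
  [[-0.096, 0.066, 0.14], [0, 0, -0.0033], 1],
  [[-0.096, 0.066, 0.14], [0, 0, -0.0033], 1],
])

```text
t: 2.6
ee_pos: [0.5312, 0.1486, 0.1543]
ee_rot: [-179.9, -0.0, 105.7]
wrist_force: [-0.0, 0.6, 0.5]
grip_width: 0.0941
grip_force: 0.0
```

```bash
python3 - <<'E'
from h import *
for i in range(3):
    s=monitor.observe();p=cap('wrist');c,uv=yellow(p,[.4,.05,.05],[.62,.22,.13])
    t=c[c[:,2]>.092];print(s['t'],s['ee_pos'].round(4),s['ee_rot'].round(2),len(c),rect(t) if len(t)>5 else '')
E
```

```text
2.6 [0.5312 0.1486 0.1543] [-1.7991e+02 -4.0000e-02  1.0575e+02] 1149 (array([0.53521063, 0.14426718]), array([ 7.6, 38.6]), 16.069168090820312)
2.65 [0.5322 0.1487 0.1555] [ 1.7994e+02 -1.0000e-02  1.0575e+02] 1166 (array([0.53525629, 0.14415591]), array([ 7.8, 39.1]), 15.595935821533203)
2.7 [0.5328 0.1486 0.1561] [1.7985e+02 1.0000e-02 1.0575e+02] 1136 (array([0.53497186, 0.14410468]), array([ 8.1, 38.5]), 15.535287857055664)
```

In the tool's units: 6.8 cm / 50 = 0.136, 5.5 cm / 50 = 0.11.

Call:
servo_tool([
  [[-0.01, 0.002, 0.04], [0, 0, 0], 1],
  [[-0.01, 0.002, 0.08], [0, 0, 0], 1],
  [[-0.01, 0.002, 0.11], [0, 0, 0], 1],
  [[-0.01, 0.002, 0.136], [0, 0, 0], 1],
  [[-0.01, 0.002, 0.136], [0, 0, 0], 1],
])

```text
t: 3.25
ee_pos: [0.5333, 0.1429, 0.0848]
ee_rot: [-179.8, -0.0, 105.7]
wrist_force: [0.9, -0.4, -0.8]
grip_width: 0.0939
grip_force: 0.0
```

Call:
servo_tool([
  [[0, 0, 0], [0, 0, 0], 0],
  [[0, 0, 0], [0, 0, 0], 0],
  [[0, 0, 0], [0, 0, 0], 0],
  [[0, 0, 0], [0, 0, 0], 0],
  [[0, 0, 0], [0, 0, 0], 0],
], force=30)

```text
t: 3.75
ee_pos: [0.535, 0.1428, 0.0869]
ee_rot: [180.0, 0.0, 105.6]
wrist_force: [0.2, 0.3, -0.6]
grip_width: 0.0575
grip_force: 0.0
```

Call:
servo_tool([
  [[0, 0, 0], [0, 0, 0], 0],
  [[0, 0, 0], [0, 0, 0], 0],
  [[0, 0, 0], [0, 0, 0], 0],
  [[0, 0, 0], [0, 0, 0], 0],
  [[0, 0, 0], [0, 0, 0], 0],
])

```text
t: 4.25
ee_pos: [0.5347, 0.1428, 0.0864]
ee_rot: [-180.0, -0.0, 105.6]
wrist_force: [0.3, 0.0, 0.2]
grip_width: 0.0174
grip_force: 0.0
```

Call:
servo_tool([
  [[0, 0, 0], [0, 0, 0], 0],
  [[0, 0, 0], [0, 0, 0], 0],
  [[0, 0, 0], [0, 0, 0], 0],
  [[0, 0, 0], [0, 0, 0], 0],
  [[0, 0, 0], [0, 0, 0], 0],
])

```text
t: 4.75
ee_pos: [0.5348, 0.1428, 0.0864]
ee_rot: [180.0, -0.0, 105.6]
wrist_force: [0.1, 0.5, -0.2]
grip_width: 0.0086
grip_force: 30.0
```

In the tool's units: -15 cm / 50 = -0.3, -11 cm / 50 = -0.22.

Call:
servo_tool([
  [[0, 0, -0.02], [0, 0, 0], 0],
  [[0, 0, -0.06], [0, 0, 0], 0],
  [[0, 0, -0.14], [0, 0, 0], 0],
  [[0, 0, -0.22], [0, 0, 0], 0],
  [[0, 0, -0.3], [0, 0, 0], 0],
])

```text
t: 5.25
ee_pos: [0.5341, 0.1427, 0.2381]
ee_rot: [-180.0, -0.0, 105.6]
wrist_force: [0.3, -0.6, -0.9]
grip_width: 0.0087
grip_force: 30.0
```

In the tool's units: -1 cm / 50 = -0.02.

Call:
servo_tool([
  [[0, 0, -0.02], [0, 0, 0], 0],
  [[0, 0, -0.02], [0, 0, 0], 0],
  [[0, 0, -0.02], [0, 0, 0], 0],
])

```text
t: 5.55
ee_pos: [0.5334, 0.1427, 0.2443]
ee_rot: [-179.8, -0.0, 105.6]
wrist_force: [0.6, -0.3, -2.3]
grip_width: 0.0087
grip_force: 30.0
```

```bash
python3 - <<'E'
from h import *
s=monitor.observe();print(s)
H=None
for n in ['top','side']:
    p=cap(n);c,uv=cloud(p);h=hsv(p)[uv[:,1],uv[:,0]]
    box=(c[:,0]>.5)&(c[:,0]<.75)&(c[:,1]>-.45)&(c[:,1]<0)
    red=box&((h[:,0]<8)|(h[:,0]>172))&(h[:,1]>140)&(c[:,2]>.135)
    wh=box&(h[:,1]<40)&(h[:,2]>150)&(c[:,2]>.146)&(c[:,0]<.62)&(c[:,1]<-.25)
    print(n,'red',rect(c[red]),'white',rect(c[wh]))
    # rail top edge: gray between bins
    g=box&(h[:,1]<60)&(c[:,2]>.108)&(c[:,2]<.119)
    d=c[g];l=cv2.fitLine(np.float32(d[:,:2]),cv2.DIST_HUBER,0,.002,.001).ravel()
    for it in range(5):
        nrm=np.array([l[1],-l[0]]);r=(d[:,:2]-l[2:])@nrm;d2=d[abs(r)<.005];l=cv2.fitLine(np.float32(d2[:,:2]),cv2.DIST_L2,0,.002,.001).ravel()
    print('rail',len(d2),l,np.degrees(np.arctan2(-l[0],l[1])))
    # post caps (dark, z ~.128)
    k=box&(h[:,2]<60)&(c[:,2]>.12)&(c[:,2]<.135)
    for sgn in (0,1):
        kk=k&((c[:,1]>-.2) if sgn else (c[:,1]<-.25)); 
        if kk.sum()>5:print('post',kk.sum(),np.median(c[kk],0),rect(c[kk]))
    cv2.imwrite(f'pics/{n}2.png',p['image'])
E
```

```text
{'t': 5.55, 'joint_positions': array([ 5.99174006e+00,  8.33199120e+00,  9.00329849e+01, -7.34047129e-04,
        8.18459840e+01, -9.64683287e+00]), 'qd': array([-0.07469661,  1.24031601,  1.54684969,  0.06523804,  0.08406299,
        0.03625833]), 'joint_torque': array([ 1.81563006e-02, -3.73078787e+01, -3.06889379e+01,  6.54358556e-02,
        3.14507273e-02,  7.69147719e-04]), 'ee_pos': array([0.53336348, 0.14265041, 0.24428482]), 'ee_rot': array([-1.79791901e+02, -3.46355232e-02,  1.05638615e+02]), 'wrist_force': array([ 0.60270448, -0.27368978, -2.32063634]), 'torque': array([-0.01295139, -0.01916155, -0.02496049]), 'grip_force': 29.9989852309227, 'grip_width': 0.008695458854915735}
top red (array([ 0.62321008, -0.13481371]), array([37.1,  8.1]), 81.24307250976562) white (array([ 0.59351184, -0.30766763]), array([39.,  9.]), 79.99015045166016)
rail 226 [ 0.16625366  0.98608303  0.61992866 -0.2179671 ] -9.570069
post 20 [ 0.62975136 -0.36653801  0.12705445] (array([ 0.62552698, -0.36703867]), array([20.4, 18.5]), 83.20068359375)
side red (array([ 0.62199603, -0.14177959]), array([38.5,  7.1]), 80.29287719726562) white (array([ 0.59332281, -0.31109558]), array([38.8,  9.2]), 79.37442016601562)
rail 162 [ 0.16991407  0.9854589   0.61376846 -0.26130077] -9.782823
post 81 [ 0.62457913 -0.3723934   0.12622311] (array([ 0.62531293, -0.370755  ]), array([23.3, 14.8]), 77.58495330810547)
post 49 [ 0.67100732 -0.09211532  0.12579695] (array([ 0.67216687, -0.09186184]), array([24.2, 14.7]), 85.89530181884766)
```

```bash
python3 - <<'E'
from h import *
O=np.array([.6168,-.2226]);X=np.array([.9857,-.1685]);Y=np.array([.1685,.9857])
p=cap('top')
P=[np.r_[O+2e-3*X+y*Y,z] for y,z in [(-.012,.123),(.012,.123),(-.16,.115),(.16,.115),(0,.115)]]
q=proj(p,P);print(q.round(1))
c=q[4].astype(int);a=p['image'][c[1]-22:c[1]+23,c[0]-30:c[0]+31]
a=cv2.resize(a,None,fx=12,fy=12,interpolation=cv2.INTER_CUBIC);cv2.imwrite('pics/v3.png',a);print(c)
E
```

```text
[[416.8 205.5]
 [405.2 203.7]
 [486.5 217.5]
 [334.2 194. ]
 [410.5 205.6]]
[410 205]
```

View pics/v3.png

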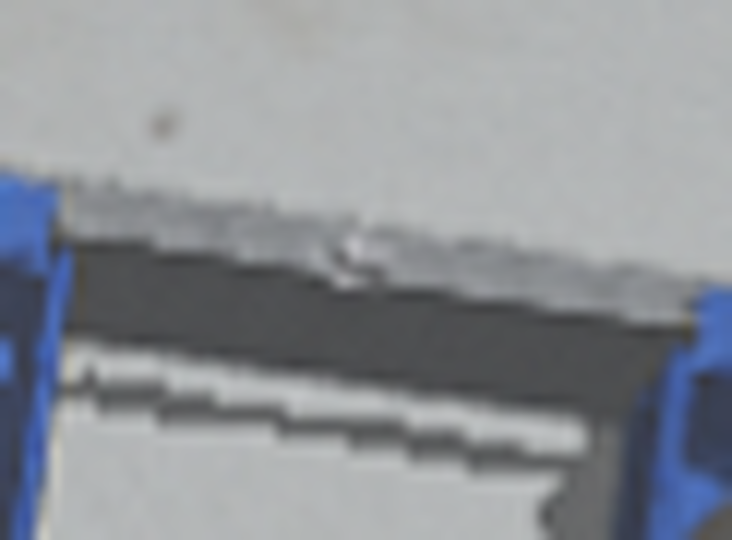

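The crop shows the tab as a bright/dark notch at (350,255), which is image pixel (409,204). That puts it about 4 mm left of rail_mid. The gap is free.

In the tool's units: -17.5 cm / 50 = -0.35, -3.6 cm / 50 = -0.072.

Call:
servo_tool([
  [[-0.04, -0.008, -0.01], [0, 0, 0], 0],
  [[-0.11, -0.022, -0.02], [0, 0, 0], 0],
  [[-0.19, -0.04, -0.03], [0, 0, 0], 0],
  [[-0.27, -0.056, -0.03], [0, 0, 0], 0],
  [[-0.35, -0.072, -0.03], [0, 0, 0], 0],
])

```text
t: 6.2
ee_pos: [0.5464, -0.0366, 0.2597]
ee_rot: [-179.9, -0.1, 105.7]
wrist_force: [0.3, -0.1, -1.5]
grip_width: 0.0091
grip_force: 30.0
```

In the tool's units: -17.4 cm / 50 = -0.348, -15.5 cm / 50 = -0.31, 25.3 degrees / 360 = 0.0703.

Call:
servo_tool([
  [[-0.08, -0.016, 0], [0, 0, 0.0167], 0],
  [[-0.16, -0.032, 0], [0, 0, 0.0333], 0],
  [[-0.24, -0.048, 0], [0, 0, 0.05], 0],
  [[-0.31, -0.064, 0], [0, 0, 0.0639], 0],
  [[-0.348, -0.072, 0], [0, 0, 0.0703], 0],
])

```text
t: 6.7
ee_pos: [0.5585, -0.2152, 0.2592]
ee_rot: [-179.8, -0.0, 80.1]
wrist_force: [-0.5, 0.9, -1.8]
grip_width: 0.0087
grip_force: 30.0
```

Call:
servo_tool([
  [[0, 0, 0], [0, 0, 0], 0],
  [[0, 0, 0], [0, 0, 0], 0],
  [[0, 0, 0], [0, 0, 0], 0],
  [[0, 0, 0], [0, 0, 0], 0],
  [[0, 0, 0], [0, 0, 0], 0],
])

```text
t: 7.2
ee_pos: [0.5596, -0.2114, 0.2617]
ee_rot: [180.0, -0.0, 80.5]
wrist_force: [0.5, -1.0, -1.0]
grip_width: 0.0087
grip_force: 30.0
```

```bash
python3 - <<'E'
from h import *
s=monitor.observe();print(s['t'],s['ee_pos'],s['ee_rot'],s['wrist_force'])
p=cap('wrist')
O=np.array([.6168,-.2226]);X=np.array([.9857,-.1685]);Y=np.array([.1685,.9857])
print(proj(p,[np.r_[O+2e-3*X+y*Y,z] for y,z in [(-.012,.115),(.012,.115),(.004,.123),(0.05,.115),(-.05,.115)]]).round(1))
cv2.imwrite('pics/w4.png',p['image'])
np.savez('w4.npz',**{k:p[k] for k in ['image','z_map','M','K','D']})
E
```

```text
7.2 [ 0.55964826 -0.21141379  0.26168209] [ 1.79985145e+02 -4.98673894e-03  8.04522208e+01] [ 0.51542481 -1.03067652 -1.03314681]
[[397.5 245.8]
 [399.3 214.6]
 [400.7 228. ]
 [402.2 162.4]
 [394.7 292.6]]
```

View pics/w4.png

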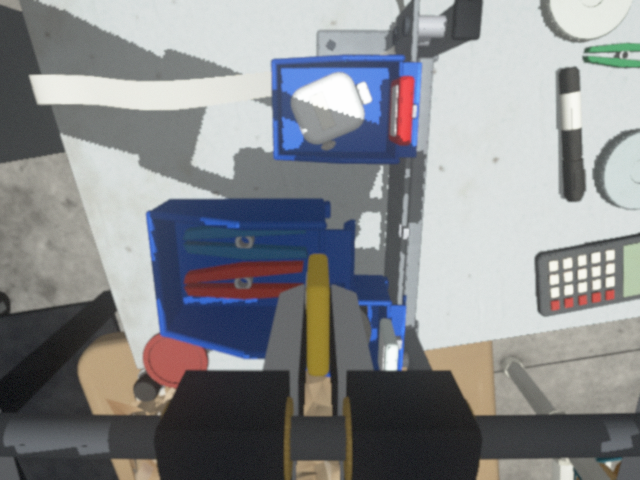

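The tab shows at about (405,231) on the rail edge, with the held bin in front of it. I'll measure rail, tab and bin from this one picture, so they share the same calibration error.

```bash
python3 - <<'E'
from h import *
f=np.load('w4.npz');p={k:f[k] for k in f}
c,uv=cloud(p);h=hsv(p)[uv[:,1],uv[:,0]]
# rail edge
g=(h[:,1]<70)&(c[:,2]>.110)&(c[:,2]<.119)&(c[:,0]>.58)&(c[:,0]<.68)&(c[:,1]>-.26)&(c[:,1]<-.08)
d=c[g];l=cv2.fitLine(np.float32(d[:,:2]),cv2.DIST_HUBER,0,.001,.001).ravel();l*=np.sign(l[1]) if 0 else 1
u=l[:2]*np.sign(l[1]);n=np.array([u[1],-u[0]]);r=(d[:,:2]-l[2:])@n
print('rail',len(d),u,l[2:],np.degrees(np.arctan2(-u[0],u[1])),np.percentile(r,[2,50,98]).round(4))
# tab: z .119-.127
t=c[(c[:,2]>.1195)&(c[:,2]<.128)&(abs((c[:,:2]-l[2:])@n)<.008)&(c[:,1]>-.27)&(c[:,1]<-.18)]
print('tab',len(t),t.round(4).tolist()[:20])
red=((h[:,0]<8)|(h[:,0]>172))&(h[:,1]>140)&(c[:,2]>.148)&(c[:,1]>-.2)&(c[:,0]>.59)
print('red',rect(c[red]))
bl=(h[:,0]>105)&(h[:,0]<130)&(h[:,1]>120)
rb=bl&(c[:,1]>-.18)&(c[:,2]>.108)&(c[:,2]<.12);print('redbin rim',rect(c[rb]))
hb=bl&(c[:,2]>.19)&(c[:,2]<.245);print('held',rect(c[hb]),np.percentile(c[hb][:,2],[2,50,90,98]).round(4))
b=c[hb];
for zz in np.arange(.2,.24,.01): 
    q=b[abs(b[:,2]-zz)<.005];print(round(zz,3),len(q),rect(q) if len(q)>20 else '')
H=hsv(p);
y=c[(h[:,0]>18)&(h[:,0]<35)&(h[:,1]>120)&(c[:,2]>.22)&(c[:,2]<.3)];print('yel',rect(y),np.percentile(y[:,2],[2,50,98]).round(4))
a=cv2.resize(p['image'][190:275,340:450],None,fx=7,fy=7,interpolation=cv2.INTER_CUBIC);cv2.imwrite('pics/v5.png',a)
E
```

```text
rail 1354 [0.17733423 0.9841507 ] [ 0.62823486 -0.18377852] -10.214524 [-0.0024  0.0002  0.0285]
tab 81 [[0.621, -0.2193, 0.1199], [0.6215, -0.2192, 0.1208], [0.6222, -0.2193, 0.1209], [0.623, -0.2195, 0.1205], [0.6236, -0.2193, 0.1215], [0.6246, -0.22, 0.1195], [0.6209, -0.2201, 0.1197], [0.6209, -0.2189, 0.124], [0.6217, -0.2192, 0.1237], [0.6223, -0.219, 0.1244], [0.6229, -0.2189, 0.1252], [0.6235, -0.2189, 0.1257], [0.6245, -0.2196, 0.1239], [0.621, -0.2199, 0.1234], [0.6214, -0.2194, 0.1254], [0.6223, -0.2199, 0.1242], [0.6228, -0.2197, 0.1251], [0.6237, -0.2202, 0.1239], [0.6242, -0.2198, 0.1255], [0.6206, -0.2213, 0.1206]]
red (array([ 0.62474475, -0.13736259]), array([37.6,  8. ]), 80.54059600830078)
redbin rim (array([ 0.60185693, -0.13331004]), array([69.7, 79.8]), 80.83853912353516)
held (array([ 0.52672931, -0.20476181]), array([ 70.6, 105.3]), 80.47911834716797) [0.1908 0.2146 0.2336 0.2352]
0.2 1864 (array([ 0.52047882, -0.20320009]), array([68.6, 87.3]), 80.26648712158203)
0.21 2734 (array([ 0.52678741, -0.20481921]), array([ 70.4, 105.2]), 80.29560089111328)
0.22 1941 (array([ 0.52926959, -0.20547263]), array([70.6, 98. ]), 79.99073791503906)
0.23 3240 (array([ 0.53854639, -0.20677534]), array([70.6, 74.8]), 80.40760803222656)
yel (array([ 0.56010388, -0.21056723]), array([40.1,  9. ]), 80.52239227294922) [0.2396 0.2724 0.2752]
```

View pics/v5.png

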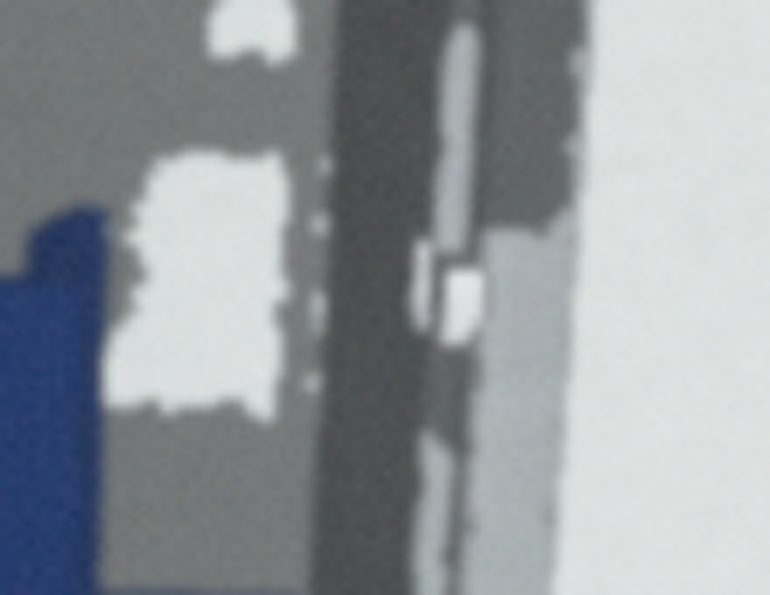

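The crop shows the tab's white top centred at (463,308), image pixel (406.1,234.0), with its cheek just to the left.

```bash
python3 - <<'E'
from h import *
f=np.load('w4.npz');p={k:f[k] for k in f}
def ray(u,v,z):
    n=cv2.undistortPoints(np.float64([[[u,v]]]),p['K'],p['D']).ravel();d=p['M'][:3,:3]@np.r_[n,1];o=p['M'][:3,3];return o+d*(z-o[2])/d[2]
tab=ray(406.1,234,.123);print('tab',tab, 'sides',ray(406.5,190+268/7,.123),ray(405.5,190+348/7,.123))
# rail front edge at pics crop: (437,180)->, (413,560); back edge (478,180),(452,560)
A=ray(340+437/7,190+120/7,.115);B=ray(340+414/7,190+560/7,.115);C=ray(340+478/7,190+120/7,.115)
print('front edge',A,B,'back',C)
c,uv=cloud(p);h=hsv(p)[uv[:,1],uv[:,0]]
g=(h[:,1]<70)&(c[:,2]>.112)&(c[:,2]<.118)&(c[:,0]>.58)&(c[:,0]<.68)&(c[:,1]>-.27)&(c[:,1]<-.08)
d=c[g,:2];l=cv2.fitLine(np.float32(d),cv2.DIST_HUBER,0,.001,.001).ravel()
for i in range(8):
    u=l[:2]*np.sign(l[1]);n=np.array([u[1],-u[0]]);r=(d-l[2:])@n;d=d[abs(r-np.median(r))<.0035];l=cv2.fitLine(np.float32(d),cv2.DIST_L2,0,.001,.001).ravel()
u=l[:2]*np.sign(l[1]);print(len(d),np.degrees(np.arctan2(-u[0],u[1])),l[2:])
th=np.radians(-9.6);X=np.array([np.cos(th),np.sin(th)]);Y=np.array([-X[1],X[0]])
g=np.array([.5601,-.2106])
print('grip->tab  x',(tab[:2]-g)@X,'y',(tab[:2]-g)@Y,'railcentre x',(l[2:]-g)@X+0, ((tab[:2]-l[2:]))@X,'front edge x',(A[:2]-g)@X,(B[:2]-g)@X,'back',(C[:2]-g)@X)
bl=(h[:,0]>105)&(h[:,0]<130)&(h[:,1]>120)&(c[:,2]>.226)&(c[:,2]<.245);b=c[bl];bx=(b[:,:2]-g)@X;by=(b[:,:2]-g)@Y
k=(by>.025);print('rim tilt x',np.polyfit(bx[k],b[k,2],1),'y range',np.percentile(by,[.5,99.5]),'x',np.percentile(bx,[.5,99.5]))
k=bx>.003;print('tilt y',np.polyfit(by[k],b[k,2],1))
E
```

```text
tab [ 0.62282615 -0.22409805  0.123     ] sides [ 0.62357699 -0.21987936  0.123     ] [ 0.62192645 -0.22832588  0.123     ]
front edge [ 0.62370191 -0.20591143  0.115     ] [ 0.61580376 -0.25417981  0.115     ] back [ 0.62792628 -0.20662148  0.115     ]
1156 -9.710772 [ 0.62876993 -0.18197887]
grip->tab  x 0.06409878488369718 y -0.002848260876673453 railcentre x 0.06293517239440381 0.0011636124892933706 front edge x 0.0619293249486718 0.06219143411191982 back 0.06621294935336729
rim tilt x [0.04322135 0.23330998] y range [-0.0344487   0.03523063] x [-0.05537366  0.01530908]
tilt y [-0.00247631  0.2328839 ]
```

In the tool's units: 4.7 cm / 50 = 0.094, -0.28 cm / 50 = -0.0056.

Call:
servo_tool([
  [[-0.002, 0.03, 0], [0, 0, 0], 0],
  [[-0.004, 0.06, 0], [0, 0, 0], 0],
  [[-0.0056, 0.08, 0], [0, 0, 0], 0],
  [[-0.0056, 0.092, 0.02], [0, 0, 0], 0],
  [[-0.0056, 0.094, 0.04], [0, 0, 0], 0],
])

```text
t: 7.75
ee_pos: [0.6058, -0.2232, 0.2407]
ee_rot: [180.0, 0.0, 80.4]
wrist_force: [-0.7, 0.9, -1.2]
grip_width: 0.0091
grip_force: 30.0
```

In the tool's units: 4 cm / 50 = 0.08, 3 cm / 50 = 0.06.

Call:
servo_tool([
  [[0, 0, 0.02], [0, 0, 0], 0],
  [[0, 0, 0.04], [0, 0, 0], 0],
  [[0, 0, 0.06], [0, 0, 0], 0],
  [[0, 0, 0.08], [0, 0, 0], 0],
  [[0, 0, 0.08], [0, 0, 0], 0],
])

```text
t: 8.25
ee_pos: [0.604, -0.2227, 0.199]
ee_rot: [-179.8, -0.1, 80.3]
wrist_force: [-0.4, 0.6, -2.0]
grip_width: 0.0091
grip_force: 30.0
```

In the tool's units: 2 cm / 50 = 0.04, 1.8 cm / 50 = 0.036.

Call:
servo_tool([
  [[0, 0, 0.016], [0, 0, 0], 0],
  [[0, 0, 0.028], [0, 0, 0], 0],
  [[0, 0, 0.036], [0, 0, 0], 0],
  [[0, 0, 0.04], [0, 0, 0], 0],
  [[0, 0, 0.04], [0, 0, 0], 0],
])

```text
t: 8.75
ee_pos: [0.6052, -0.2232, 0.1811]
ee_rot: [-180.0, -0.0, 80.3]
wrist_force: [0.3, -0.3, -1.8]
grip_width: 0.0087
grip_force: 30.0
```

```bash
python3 - <<'E'
from h import *
s=monitor.observe();print(s['t'],s['ee_pos'],s['ee_rot'],s['wrist_force'],s['torque'])
ims=[]
p=cap('wrist');cv2.imwrite('pics/w6.png',p['image']);np.savez('w6.npz',**{k:p[k] for k in ['image','z_map','M','K','D']})
E
```

```text
8.75 [ 0.60518162 -0.22323786  0.18107141] [-1.79967851e+02 -1.10537332e-02  8.03395565e+01] [ 0.29629123 -0.32109324 -1.76417211] [-0.08561688 -0.03689772  0.02410569]
```

View pics/w6.png

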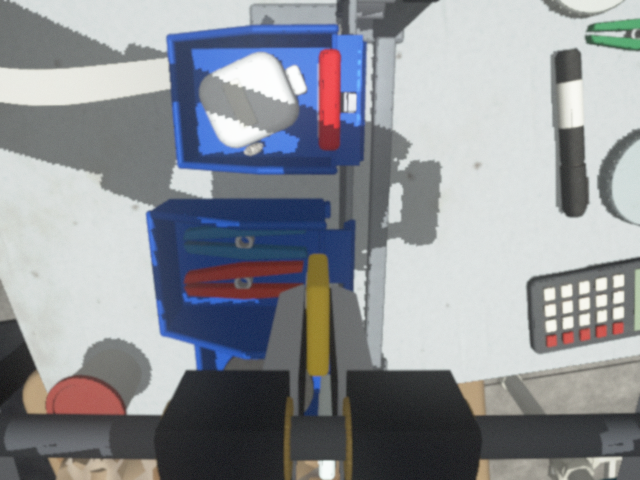

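The wrist view shows the held bin in the gap at (250,280), with free space to the red-plate bin above it and the rail under its hook at column 365. Next I'll move gently toward the plate until the ribs touch.

In the tool's units: 0.5 cm / 50 = 0.01, 0.4 cm / 50 = 0.008.

Call:
servo_tool([
  [[0, 0.004, 0], [0, 0, 0], 0],
  [[0, 0.008, 0], [0, 0, 0], 0],
  [[0, 0.01, 0], [0, 0, 0], 0],
  [[0, 0.01, 0], [0, 0, 0], 0],
  [[0, 0.01, 0], [0, 0, 0], 0],
])

```text
t: 9.3
ee_pos: [0.6103, -0.2242, 0.1815]
ee_rot: [-180.0, 0.0, 80.3]
wrist_force: [-0.6, 0.8, -1.2]
grip_width: 0.009
grip_force: 30.0
```

In the tool's units: 0.1 cm / 50 = 0.002, 0.05 cm / 50 = 0.001.

Call:
servo_tool([
  [[0, 0.001, 0], [0, 0, 0], 0],
  [[0, 0.002, 0], [0, 0, 0], 0],
  [[0, 0.002, 0], [0, 0, 0], 0],
  [[0, 0.002, 0], [0, 0, 0], 0],
])

```text
t: 9.7
ee_pos: [0.6112, -0.2244, 0.1815]
ee_rot: [-180.0, 0.0, 80.3]
wrist_force: [-0.6, 0.1, -2.5]
grip_width: 0.0089
grip_force: 30.0
```

In the tool's units: 0.05 cm / 50 = 0.001.

Call:
servo_tool([
  [[0, 0.001, 0], [0, 0, 0], 0],
  [[0, 0.001, 0], [0, 0, 0], 0],
  [[0, 0.001, 0], [0, 0, 0], 0],
])

```text
t: 10.0
ee_pos: [0.6117, -0.2244, 0.1814]
ee_rot: [180.0, 0.0, 80.3]
wrist_force: [0.3, -0.7, -1.9]
grip_width: 0.0089
grip_force: 30.0
```

In the tool's units: 0.05 cm / 50 = 0.001.

Call:
servo_tool([
  [[0, 0.001, 0], [0, 0, 0], 0],
  [[0, 0.001, 0], [0, 0, 0], 0],
  [[0, 0.001, 0], [0, 0, 0], 0],
])

```text
t: 10.3
ee_pos: [0.6123, -0.2245, 0.1814]
ee_rot: [180.0, -0.0, 80.3]
wrist_force: [0.6, -0.5, -1.6]
grip_width: 0.0086
grip_force: 30.0
```

In the tool's units: 0.05 cm / 50 = 0.001.

Call:
servo_tool([
  [[0, 0.001, 0], [0, 0, 0], 0],
  [[0, 0.001, 0], [0, 0, 0], 0],
  [[0, 0.001, 0], [0, 0, 0], 0],
])

```text
t: 10.6
ee_pos: [0.6127, -0.2246, 0.1814]
ee_rot: [-180.0, 0.0, 80.3]
wrist_force: [-0.0, -0.3, -1.5]
grip_width: 0.0087
grip_force: 30.0
```

In the tool's units: 0.05 cm / 50 = 0.001.

Call:
servo_tool([
  [[0, 0.001, 0], [0, 0, 0], 0],
  [[0, 0.001, 0], [0, 0, 0], 0],
  [[0, 0.001, 0], [0, 0, 0], 0],
])

```text
t: 10.9
ee_pos: [0.6128, -0.2246, 0.1814]
ee_rot: [-179.9, -0.0, 80.3]
wrist_force: [-2.8, -0.1, -0.6]
grip_width: 0.0085
grip_force: 30.0
```

In the tool's units: 0.05 cm / 50 = 0.001.

Call:
servo_tool([
  [[0, 0.001, 0], [0, 0, 0], 0],
  [[0, 0.001, 0], [0, 0, 0], 0],
  [[0, 0.001, 0], [0, 0, 0], 0],
])

```text
t: 11.2
ee_pos: [0.613, -0.2246, 0.1814]
ee_rot: [-179.9, -0.0, 80.3]
wrist_force: [-4.1, 0.2, 0.7]
grip_width: 0.0091
grip_force: 30.0
```

Contact with the ribs, light at 4 N. I'll back off about 0.6 mm clear of the plate and lower.

In the tool's units: 0.6 cm / 50 = 0.012, 0.3 cm / 50 = 0.006.

Call:
servo_tool([
  [[0, -0.003, 0], [0, 0, 0], 0],
  [[0, -0.003, 0], [0, 0, 0], 0],
  [[0, -0.003, 0.006], [0, 0, 0], 0],
  [[0, -0.003, 0.012], [0, 0, 0], 0],
  [[0, -0.003, 0.012], [0, 0, 0], 0],
])

```text
t: 11.7
ee_pos: [0.6126, -0.2245, 0.1747]
ee_rot: [180.0, -0.0, 80.3]
wrist_force: [0.6, 0.1, -1.6]
grip_width: 0.0085
grip_force: 30.0
```

In the tool's units: 0.6 cm / 50 = 0.012, 0.4 cm / 50 = 0.008.

Call:
servo_tool([
  [[0, 0, 0.004], [0, 0, 0], 0],
  [[0, 0, 0.008], [0, 0, 0], 0],
  [[0, 0, 0.012], [0, 0, 0], 0],
  [[0, 0, 0.012], [0, 0, 0], 0],
])

```text
t: 12.1
ee_pos: [0.6123, -0.2244, 0.169]
ee_rot: [-180.0, -0.0, 80.3]
wrist_force: [-0.4, -0.0, -1.4]
grip_width: 0.0089
grip_force: 30.0
```

In the tool's units: 0.4 cm / 50 = 0.008, 0.3 cm / 50 = 0.006.

Call:
servo_tool([
  [[0, 0, 0.003], [0, 0, 0], 0],
  [[0, 0, 0.006], [0, 0, 0], 0],
  [[0, 0, 0.008], [0, 0, 0], 0],
  [[0, 0, 0.008], [0, 0, 0], 0],
])

```text
t: 12.5
ee_pos: [0.6121, -0.2245, 0.1652]
ee_rot: [-180.0, -0.0, 80.3]
wrist_force: [-0.3, 0.4, -2.1]
grip_width: 0.0088
grip_force: 30.0
```

In the tool's units: 0.4 cm / 50 = 0.008, 0.3 cm / 50 = 0.006.

Call:
servo_tool([
  [[0, 0, 0.003], [0, 0, 0], 0],
  [[0, 0, 0.006], [0, 0, 0], 0],
  [[0, 0, 0.008], [0, 0, 0], 0],
  [[0, 0, 0.008], [0, 0, 0], 0],
])

```text
t: 12.9
ee_pos: [0.6121, -0.2244, 0.1612]
ee_rot: [-180.0, -0.0, 80.3]
wrist_force: [0.3, -0.1, -1.9]
grip_width: 0.0088
grip_force: 30.0
```

In the tool's units: 0.3 cm / 50 = 0.006, 0.2 cm / 50 = 0.004.

Call:
servo_tool([
  [[0, 0, 0.002], [0, 0, 0], 0],
  [[0, 0, 0.004], [0, 0, 0], 0],
  [[0, 0, 0.006], [0, 0, 0], 0],
  [[0, 0, 0.006], [0, 0, 0], 0],
])

```text
t: 13.3
ee_pos: [0.6121, -0.2245, 0.1582]
ee_rot: [-180.0, -0.0, 80.3]
wrist_force: [-0.3, 0.2, -1.4]
grip_width: 0.0088
grip_force: 30.0
```

In the tool's units: 0.1 cm / 50 = 0.002, 0.05 cm / 50 = 0.001.

Call:
servo_tool([
  [[0, 0, 0.001], [0, 0, 0], 0],
  [[0, 0, 0.002], [0, 0, 0], 0],
  [[0, 0, 0.002], [0, 0, 0], 0],
])

```text
t: 13.6
ee_pos: [0.6122, -0.2245, 0.1574]
ee_rot: [-180.0, -0.0, 80.3]
wrist_force: [-0.4, -0.1, -0.8]
grip_width: 0.0087
grip_force: 30.0
```

In the tool's units: 0.1 cm / 50 = 0.002, 0.05 cm / 50 = 0.001.

Call:
servo_tool([
  [[0, 0, 0.001], [0, 0, 0], 0],
  [[0, 0, 0.002], [0, 0, 0], 0],
  [[0, 0, 0.002], [0, 0, 0], 0],
])

```text
t: 13.9
ee_pos: [0.6123, -0.2245, 0.1564]
ee_rot: [180.0, 0.0, 80.3]
wrist_force: [0.5, -0.0, -1.2]
grip_width: 0.0085
grip_force: 30.0
```

Call:
servo_tool([
  [[0, 0, 0.001], [0, 0, 0], 0],
  [[0, 0, 0.001], [0, 0, 0], 0],
  [[0, 0, 0.001], [0, 0, 0], 0],
])

```text
t: 14.2
ee_pos: [0.6123, -0.2246, 0.1563]
ee_rot: [180.0, 0.0, 80.3]
wrist_force: [-1.8, 0.3, 0.7]
grip_width: 0.0087
grip_force: 30.0
```

In the tool's units: 0.05 cm / 50 = 0.001.

Call:
servo_tool([
  [[0, 0, 0.001], [0, 0, 0], 0],
  [[0, 0, 0.001], [0, 0, 0], 0],
  [[0, 0, 0.001], [0, 0, 0], 0],
])

```text
t: 14.5
ee_pos: [0.6124, -0.2246, 0.156]
ee_rot: [180.0, 0.0, 80.3]
wrist_force: [-1.4, 0.8, 2.9]
grip_width: 0.0089
grip_force: 30.0
```

In the tool's units: 0.05 cm / 50 = 0.001.

Call:
servo_tool([
  [[0, 0, 0.001], [0, 0, 0], 0],
  [[0, 0, 0.001], [0, 0, 0], 0],
  [[0, 0, 0.001], [0, 0, 0], 0],
])

```text
t: 14.8
ee_pos: [0.6125, -0.2246, 0.1557]
ee_rot: [180.0, 0.0, 80.3]
wrist_force: [-1.5, 1.1, 4.5]
grip_width: 0.0091
grip_force: 30.0
```

The web rests on the tab (bin origin at about 70 mm), so the slot is slightly off. Both views suggest the tab lies a little to the left, so I'll ease the pressure and slide left lightly.

In the tool's units: 0.1 cm / 50 = 0.002, 0.05 cm / 50 = 0.001.

Call:
servo_tool([
  [[0, 0, -0.0006], [0, 0, 0], 0],
  [[0.001, 0, -0.0006], [0, 0, 0], 0],
  [[0.002, 0, -0.0006], [0, 0, 0], 0],
  [[0.002, 0, -0.0006], [0, 0, 0], 0],
])

```text
t: 15.2
ee_pos: [0.6125, -0.2243, 0.1557]
ee_rot: [180.0, 0.1, 80.3]
wrist_force: [-1.6, -1.8, 4.6]
grip_width: 0.0088
grip_force: 30.0
```

In the tool's units: 0.1 cm / 50 = 0.002, 0.05 cm / 50 = 0.001.

Call:
servo_tool([
  [[0.001, 0, 0], [0, 0, 0], 0],
  [[0.002, 0, 0], [0, 0, 0], 0],
  [[0.002, 0, 0], [0, 0, 0], 0],
])

```text
t: 15.5
ee_pos: [0.6127, -0.2229, 0.1551]
ee_rot: [180.0, 0.0, 80.3]
wrist_force: [-0.1, -0.4, -1.9]
grip_width: 0.0089
grip_force: 30.0
```

In the tool's units: 0.1 cm / 50 = 0.002, 0.05 cm / 50 = 0.001.

Call:
servo_tool([
  [[0.001, 0, 0], [0, 0, 0], 0],
  [[0.002, 0, 0], [0, 0, 0], 0],
  [[0.002, 0, 0], [0, 0, 0], 0],
])

```text
t: 15.8
ee_pos: [0.6121, -0.2207, 0.1537]
ee_rot: [-179.9, -0.1, 80.4]
wrist_force: [0.9, -1.0, -3.2]
grip_width: 0.009
grip_force: 30.0
```

Call:
servo_tool([
  [[0, 0, 0], [0, 0, 0], 0],
  [[0, 0, 0], [0, 0, 0], 0],
  [[0, 0, 0], [0, 0, 0], 0],
])

```text
t: 16.1
ee_pos: [0.6128, -0.2213, 0.1551]
ee_rot: [-180.0, -0.0, 80.3]
wrist_force: [-0.2, 0.1, -1.0]
grip_width: 0.0089
grip_force: 30.0
```

In the tool's units: 0.1 cm / 50 = 0.002, 0.05 cm / 50 = 0.001.

Call:
servo_tool([
  [[0, 0, 0.001], [0, 0, 0], 0],
  [[0, 0, 0.002], [0, 0, 0], 0],
  [[0, 0, 0.002], [0, 0, 0], 0],
])

```text
t: 16.4
ee_pos: [0.6127, -0.2215, 0.1542]
ee_rot: [-180.0, -0.0, 80.3]
wrist_force: [0.5, 0.1, -2.0]
grip_width: 0.0087
grip_force: 30.0
```

In the tool's units: 0.1 cm / 50 = 0.002, 0.05 cm / 50 = 0.001.

Call:
servo_tool([
  [[0, 0, 0.001], [0, 0, 0], 0],
  [[0, 0, 0.002], [0, 0, 0], 0],
  [[0, 0, 0.002], [0, 0, 0], 0],
])

```text
t: 16.7
ee_pos: [0.6127, -0.2215, 0.1532]
ee_rot: [-180.0, -0.0, 80.3]
wrist_force: [0.3, 0.4, -1.3]
grip_width: 0.0088
grip_force: 30.0
```

It's in the slot. I'll keep lowering to home (TCP about 0.148).

In the tool's units: 0.3 cm / 50 = 0.006, 0.2 cm / 50 = 0.004.

Call:
servo_tool([
  [[0, 0, 0.002], [0, 0, 0], 0],
  [[0, 0, 0.004], [0, 0, 0], 0],
  [[0, 0, 0.006], [0, 0, 0], 0],
  [[0, 0, 0.006], [0, 0, 0], 0],
])

```text
t: 17.1
ee_pos: [0.6126, -0.2215, 0.15]
ee_rot: [-180.0, -0.0, 80.3]
wrist_force: [0.0, -0.2, -1.6]
grip_width: 0.009
grip_force: 30.0
```

In the tool's units: 0.1 cm / 50 = 0.002, 0.05 cm / 50 = 0.001.

Call:
servo_tool([
  [[0, 0, 0.001], [0, 0, 0], 0],
  [[0, 0, 0.002], [0, 0, 0], 0],
  [[0, 0, 0.002], [0, 0, 0], 0],
])

```text
t: 17.4
ee_pos: [0.6127, -0.2216, 0.1492]
ee_rot: [-180.0, 0.0, 80.3]
wrist_force: [-0.7, 0.0, -2.5]
grip_width: 0.0088
grip_force: 30.0
```

In the tool's units: 0.08 cm / 50 = 0.0016, 0.05 cm / 50 = 0.001.

Call:
servo_tool([
  [[0, 0, 0.001], [0, 0, 0], 0],
  [[0, 0, 0.0016], [0, 0, 0], 0],
  [[0, 0, 0.0016], [0, 0, 0], 0],
])

```text
t: 17.7
ee_pos: [0.6128, -0.2216, 0.1485]
ee_rot: [180.0, 0.0, 80.3]
wrist_force: [-0.5, 0.1, -3.0]
grip_width: 0.0086
grip_force: 30.0
```

In the tool's units: 0.05 cm / 50 = 0.001.

Call:
servo_tool([
  [[0, 0, 0.001], [0, 0, 0], 0],
  [[0, 0, 0.001], [0, 0, 0], 0],
  [[0, 0, 0.001], [0, 0, 0], 0],
])

```text
t: 18.0
ee_pos: [0.6128, -0.2216, 0.1484]
ee_rot: [180.0, 0.0, 80.3]
wrist_force: [-1.8, 1.0, 1.6]
grip_width: 0.0087
grip_force: 30.0
```

In the tool's units: 0.05 cm / 50 = 0.001.

Call:
servo_tool([
  [[0, 0, 0.001], [0, 0, 0], 0],
  [[0, 0, 0.001], [0, 0, 0], 0],
  [[0, 0, 0.001], [0, 0, 0], 0],
])

```text
t: 18.3
ee_pos: [0.6128, -0.2216, 0.1484]
ee_rot: [180.0, 0.0, 80.3]
wrist_force: [-3.8, 0.9, 5.7]
grip_width: 0.0084
grip_force: 30.0
```

In the tool's units: 0.05 cm / 50 = 0.001.

Call:
servo_tool([
  [[0, 0, 0.001], [0, 0, 0], 0],
  [[0, 0, 0.001], [0, 0, 0], 0],
  [[0, 0, 0.001], [0, 0, 0], 0],
])

```text
t: 18.6
ee_pos: [0.6128, -0.2216, 0.1484]
ee_rot: [180.0, 0.0, 80.3]
wrist_force: [-4.0, 1.7, 7.4]
grip_width: 0.0089
grip_force: 30.0
```

Bottomed out at origin 62 mm with light force. I'll relieve the pressure, open and rise.

In the tool's units: -0.1 cm / 50 = -0.002, -0.05 cm / 50 = -0.001.

Call:
servo_tool([
  [[0, 0, -0.001], [0, 0, 0], 0],
  [[0, 0, -0.002], [0, 0, 0], 0],
  [[0, 0, -0.002], [0, 0, 0], 0],
])

```text
t: 18.9
ee_pos: [0.6128, -0.2216, 0.1484]
ee_rot: [180.0, 0.0, 80.3]
wrist_force: [-2.8, 1.6, 4.7]
grip_width: 0.0091
grip_force: 30.0
```

Call:
servo_tool([
  [[0, 0, 0], [0, 0, 0], 0.35],
  [[0, 0, 0], [0, 0, 0], 0.35],
  [[0, 0, 0], [0, 0, 0], 0.35],
  [[0, 0, 0], [0, 0, 0], 0.35],
  [[0, 0, 0], [0, 0, 0], 0.35],
])

```text
t: 19.4
ee_pos: [0.6128, -0.2216, 0.1476]
ee_rot: [-180.0, -0.0, 80.3]
wrist_force: [-0.0, -0.0, 0.3]
grip_width: 0.0329
grip_force: 0.0
```

In the tool's units: -8 cm / 50 = -0.16, -4.5 cm / 50 = -0.09.

Call:
servo_tool([
  [[0, 0, 0], [0, 0, 0], 0.35],
  [[0, 0, -0.01], [0, 0, 0], 0.35],
  [[0, 0, -0.04], [0, 0, 0], 0.35],
  [[0, 0, -0.09], [0, 0, 0], 0.35],
  [[0, 0, -0.16], [0, 0, 0], 0.35],
])

```text
t: 19.9
ee_pos: [0.6118, -0.2211, 0.228]
ee_rot: [-179.8, -0.1, 80.3]
wrist_force: [0.5, -0.3, 0.3]
grip_width: 0.0326
grip_force: 0.0
```

In the tool's units: -10 cm / 50 = -0.2, -9 cm / 50 = -0.18.

Call:
servo_tool([
  [[0, -0.06, -0.04], [0, 0, 0], 0.35],
  [[0, -0.12, -0.08], [0, 0, 0], 0.35],
  [[0, -0.18, -0.1], [0, 0, 0], 0.35],
  [[0, -0.2, -0.1], [0, 0, 0], 0.35],
  [[0, -0.2, -0.1], [0, 0, 0], 0.35],
])

```text
t: 20.4
ee_pos: [0.5139, -0.2048, 0.2794]
ee_rot: [179.9, 0.0, 80.3]
wrist_force: [-0.5, 0.3, 0.1]
grip_width: 0.033
grip_force: 0.0
```

```bash
python3 - <<'E'
from h import *
p=cap('wrist');q=cap('side');t=cap('top')
O=np.array([.6168,-.2226]);X=np.array([.9857,-.1685]);Y=np.array([.1685,.9857])
print(monitor.observe()['t'])
for n,p_ in [('wrist',p),('side',q),('top',t)]:
    c,uv=cloud(p_);h=hsv(p_)[uv[:,1],uv[:,0]];box=(c[:,0]>.56)&(c[:,0]<.68)&(c[:,1]>-.36)&(c[:,1]<-.08)&(c[:,2]>.13)&(c[:,2]<.17)
    for nm,m in [('yel',(h[:,0]>18)&(h[:,0]<35)&(h[:,1]>120)),('red',((h[:,0]<8)|(h[:,0]>172))&(h[:,1]>140)),('wh',(h[:,1]<40)&(h[:,2]>150)&(c[:,1]<-.27)&(c[:,2]>.145))]:
        d=c[box&m]
        if len(d)>10:r=rect(d);print(n,nm,len(d),r[0].round(4),r[1],round(r[2],1),((r[0]-O)@X).round(4),((r[0]-O)@Y).round(4),'ztop',np.percentile(d[:,2],97).round(4))
a=p['image'];b=cv2.resize(q['image'][160:340,300:480],(480,480),interpolation=2)
cv2.imwrite('pics/v7.png',cv2.resize(np.hstack([a,b]),None,fx=.71,fy=.71,interpolation=3))
E
```

```text
20.55
wrist yel 805 [ 0.6103 -0.2202] [39.2  8.2] 80.3 -0.0068 0.0013 ztop 0.1604
wrist red 784 [ 0.6244 -0.1373] [37.8  8. ] 80.9 -0.0069 0.0853 ztop 0.1605
wrist wh 523 [ 0.5957 -0.3066] [34.2  9.8] 81.2 -0.0067 -0.0864 ztop 0.1602
side yel 84 [ 0.6078 -0.2239] [37.4  6.8] 82.1 -0.0087 -0.0028 ztop 0.1576
side red 76 [ 0.6226 -0.1406] [37.9  7.5] 81.4 -0.0081 0.0818 ztop 0.1591
side wh 80 [ 0.5932 -0.3117] [40.5  9.2] 78.9 -0.0083 -0.0918 ztop 0.1585
top red 63 [ 0.6226 -0.1344] [36.5  8.1] 80.3 -0.0092 0.0879 ztop 0.1618
```

View pics/v7.png

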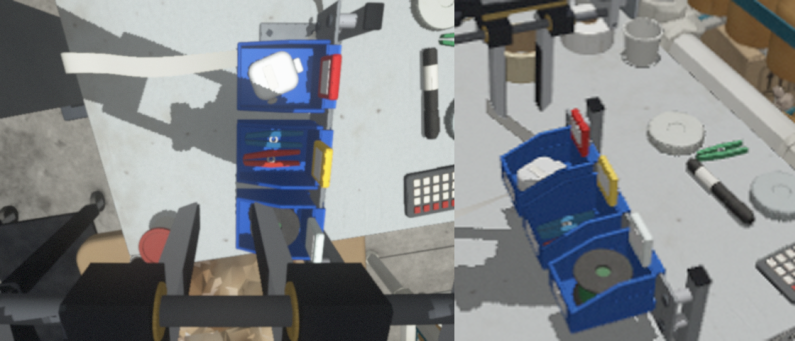

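All three bins hang level and in line: plate tops agree to 0.3 mm and stand-frame x to 0.2 mm. The yellow-plate bin is at (275,150) between its neighbours, and the gripper is clear.

```bash
python3 -c "
from plant import job;print(job.finish_job())"
```

```text
the job is handed in; nothing more can be done
None
```

The loose bin now hangs fully home over its tab between the two neighbouring bins, released by hand, with its plate level with theirs and the gripper clear. The job is handed in at about 20.6 s, well inside the 58 s limit.

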